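Set the seed jar's spout and the stone dish to the mark

TASK

Get the seed jar ready to dispense: turn the white clay jar on its foot, either way round, until its spout points squarely over the middle of the round blue mark on the tile, and slide the dark stone dish across the tile so that it stands centred on that mark, under the spout. Keep the dish on the tile without lifting it, and leave the wooden spoon rest and the terracotta cup where they are.

Things in the scene. Friction and masses are not known exactly. Their poses are not given: they have to be found in the camera images.
- tile: Fixed sand-coloured square ceramic tile, 330 x 330 mm, 10 mm thick, lying on the seat; origin: centre of its underside, on the jar's upright turning axis. Its +x axis runs from the jar's axis to the middle of the blue mark; z is up.
- mark (a point): Centre of the flush round blue mark, 90 mm in diameter, on the tile's top face (10 mm above the seat), 100 mm from the jar's axis.
- spout_tip (a point): Middle of the mouth (dark dot) of the jar's only spout: a white level round stub, 20 mm in diameter, sticking out radially. This point is 100 mm from the jar's axis and 66 mm above the seat; the spout can be pushed from 50 to 100 mm from the axis; its underside is 56 mm above the seat (20 mm above the dish's rim), its top 76 mm.
- dish: Loose round dark polished-stone dish, outer diameter 80 mm (68 mm at the foot, full width from 10 mm up), 26 mm high, wall 5 mm, inner floor 8 mm above its underside, 0.3 to 0.56 kg. Origin: centre of its underside, z up. It starts on the tile to one side of the jar (tile's +y or -y), its underside 10 mm above the seat, so its rim is at 36 mm. While it is pushed it does not tip.
- spoon_rest: Loose wooden spoon rest on the tile, on the side of the jar opposite the dish: a disc of 68 mm diameter, 10 mm high, with a 20 mm wide handle reaching 70 mm from its centre along its -x. Origin: centre of the disc's underside. Leave alone.
- cup: Loose terracotta cup, 72 mm across, 75 mm high, standing on the seat to the robot's right; origin: centre of its underside. Leave alone.
- bin_holder: Fixed adobe pier, 260 x 120 mm, 170 mm high, to the robot's left, with an aluminium holder and a clear acrylic tilt-out bin on the side facing the tile, reaching about 75 mm out. Origin: foot of that face, at its middle; the pier lies to +y of it, the holder to -y. Nothing to do with it.
- jar_top (a point): Middle of the white clay jar's top, on its axis, 90 mm above the seat. Jar radius 34 to 37 mm up to 32 mm above the seat, 50 mm at its widest (54 to 70 mm above the seat). It sits on a bearing at the tile's centre: cannot be lifted or shifted, turns either way without stops, and friction (about 1.5 N at the spout) holds it where it is left.
Things that resemble listed ones, but are neither listed nor needed, are in the scene too. There is more than one size of the dish; the job needs the largest.

How it is judged:
At the end, for the whole second after the job is handed in: The spout's mouth lies within 10 mm to either side of the line from the jar's axis through the mark's middle (about 6 degrees), on the mark's side; the dish stands flat and still on the tile with its centre within 15 mm of the mark's centre; spoon rest and cup are within 20 mm of where they were (x of spout_tip in the frame of tile above 0.08 m and y of spout_tip in the frame of tile between -0.01 and 0.01 m and horizontal distance between dish and mark below 0.015 m and height (world z) of dish between 0.006 and 0.014 m and angle between dish's own z axis and vertical below 0.1 rad and linear speed of dish below 0.01 m/s and distance of each of spoon_rest, cup from where it was at the start of the episode below 0.02 m); the robot touches nothing.
It fails at once if the dish is lifted more than 15 mm off the tile (height (world z) of dish above 0.025 m).
It fails at once if the dish is tipped over (angle between dish's own z axis and vertical above 0.6 rad).
It fails at once if the spoon rest is moved by more than 20 mm (distance of spoon_rest from where it was at the start of the episode above 0.02 m).
It fails at once if the cup is moved by more than 20 mm (distance of cup from where it was at the start of the episode above 0.02 m).
It also fails if it takes over 72 s, if anything falls off the work surface, if the arm or the gripper's body presses on something with over 40 N, if the wrist force passes 120 N, or if a joint passes its speed limit or range.

ROBOT

A 6-joint arm with a two-finger parallel gripper is mounted at the origin on the work surface. World frame = base frame: x ahead of the robot, y to its left, z up, the work surface at z = 0. Lengths are in m, angles in rad, forces in N, time in s.
With the tool pointing down it reaches from about 0.35 to 0.8 m from the base axis. Payload 7.3 kg.
Tool frame: the origin (TCP) lies on the centre line of the jaws, within the pads' length; the fingertips stand 14 mm ahead of it and the grasp point (between the pads) lies 5 mm behind it (r.tips_ahead is the distance from the TCP to the fingertips, in m); x points along the fingers, z is the direction in which the jaws open and shut, and the axes are right-handed (so a half turn about x gives the same grasp; the last joint's range is limited). The gripper opens to 85 mm and grips with 20 to 120 N. Pads are 22 mm wide; open, the fingers measure 114 mm over their backs; the gripper's body (76 mm by 85 mm) begins 54 mm behind the grasp point. The pads swing forward as they close: fully open they stand 13 mm farther back than shut.
Start: joints at [1.115, 0.342, 1.524, -0, 1.275, -0.146], TCP at [0.16, 0.5, 0.245] pointing down, gripper open.
Joint ranges: [-2.53, 2.53], [-0.77, 2.02], [0.04, 2.7], [-1, 4.14], [0.28, 2.66], [-3.11, 3.11]. Speed limits (rad/s): [2.57, 2.57, 3.14, 3.14, 3.14, 3.14].

INTERFACE

Orientations are given as a unit quaternion [x, y, z, w].
In Python, from cell import get_state, snapshot, get_calibration, r gives the robot as it stands.
- The arm moves only by the tool move_arm, never from a script. Its argument "rows" is a list of rows, each a list of 4 numbers: the shift along the tool's x, y, z in m, then the turn about the tool's x in degrees. In form: [[x, y, z, roll], ...]. A call has 1 to 8 rows; each row shifts and turns the commanded pose from where the row before left it, along the tool's axes as they then stand; what a row does not reach is not made up. A row lasts 1/10 s, in which the tool goes at most 50 mm and 8.59 degrees, less where a joint would pass 70% of its speed; a pose out of reach is approached as far as the arm can. A call is refused whole if a number of a shift passes 0.05 or a number of a turn 8.59, either way. A call with a gripper value outside its range is refused whole. "claw" is the opening in per cent of the stroke, from 0 (shut) to 100 (fully open), set as the call begins (left out, the last holds). The fingers move at their own pace and stop on an object; the grip force is fixed at half the most. Time passes only in rows, so rows that do not move let the fingers close. It gives the time, the measured TCP pose, the force and the opening at its end, in the units of the state.
- get_state(): the state, without advancing time (a new reading comes with each control period).
- snapshot(name): name is "side" or "top"; returns the picture (420x560x3 uint8, red, green, blue); there is no depth.
- get_calibration(name): a dict with "fx", "fy", "cx", "cy" (pixels), "xyz" and "attitude" of the camera in the world. Camera axes: x right, y down, z forward; pixel columns grow to the right and rows downward; lengths in m; the calibration is good to about 2 mm. A picture is of the moment at which its call begins. get_calibration takes no time and is no camera call.
- r.sign_off(): hands the job in, once; it reports no verdict.
The state is a dict: "time_s": time; "joint_pos": joint angles; "dq": joint speeds; "tau": joint torques, N m; "tool_pos": TCP position; "ee_rot": TCP orientation; "ft_force": force on the tool from outside, world axes, zero at the start; "torque": the same for the moment, N m; "gripper_width": opening from 0.0 (shut) to 1.0 (fully open).
Only numpy, scipy, OpenCV 4.12 (cv2) and the standard library are available. Lean on these libraries where they do the work, as an engineer would, in place of code of your own. Each camera call takes 0.05 s, during which the arm holds its last target. There are 200 camera calls.

## Working session

There is one attempt and no reset: what is moved stays moved. The work goes in short steps, Python scripts to look and compute and a tool call to move; the robot and the scene stay as the last step left them, time stands still between calls to the robot, and variables do not carry over. Pictures are saved under pics/ and viewed, about 8 in all and at most 12, crops included, and the job is handed in when it is done.

Besides the shell and the picture viewer there is one more tool, called after "Call:" by a JSON object that holds its "method" and its "body", one argument or row to a line. move_arm: Moves the arm, as the interface text tells. Its arguments: {"type":"object","properties":{"rows":{"type":"array","items":{"type":"array","items":{"type":"number"}}},"claw":{"type":"number"}},"required":["rows"]}

```bash
mkdir -p pics; ls; cat > h.py <<'E'
import numpy as np, cv2
from cell import get_state, snapshot, get_calibration, r
from scipy.spatial.transform import Rotation as R
def snap(n,f):
    im=snapshot(n); cv2.imwrite('pics/'+f,im[:,:,::-1]); return im
def Rc(c):
    a=np.array(c['attitude'],float)
    return a if a.shape==(3,3) else R.from_quat(a).as_matrix()
def ray(n,u,v,z):
    c=get_calibration(n); d=Rc(c)@np.array([(u-c['cx'])/c['fx'],(v-c['cy'])/c['fy'],1]); p=np.array(c['xyz'])
    return p+d*(z-p[2])/d[2]
def proj(n,P):
    c=get_calibration(n); q=Rc(c).T@(np.array(P)-np.array(c['xyz'])); return c['fx']*q[0]/q[2]+c['cx'],c['fy']*q[1]/q[2]+c['cy']
E
python3 - <<'E'
from h import *
a=snap('top','top0.png'); b=snap('side','side0.png')
for n in('top','side'): print(get_calibration(n))
s=get_state(); print(s['time_s'],s['tool_pos'],s['ee_rot'],s['ft_force'])
E
```

```text
pics
{'fx': 465.02642296607013, 'fy': 465.02642296607013, 'cx': 276.0420781803934, 'cy': 205.7276923681738, 'xyz': array([0.44618665, 0.01072958, 1.25413252]), 'attitude': array([-0.70046368,  0.71291915, -0.01596654,  0.02901716])}
{'fx': 461.98347961382814, 'fy': 461.98347961382814, 'cx': 275.55084941946836, 'cy': 213.986450098953, 'xyz': array([0.38649987, 0.80500401, 0.85913713]), 'attitude': array([-0.06462599,  0.92007719, -0.3853175 ,  0.0284932 ])}
0.1 [0.15988304 0.4997103  0.24467764] [-0.41706944  0.57162023  0.41663634  0.57071671] [-0.36334411  0.47182037 -0.20417621]
```

View pics/top0.png

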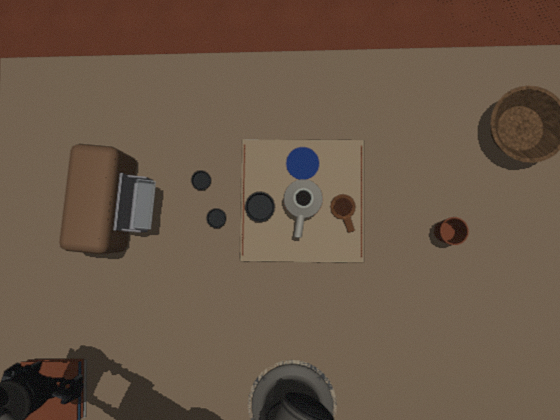

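View pics/side0.png

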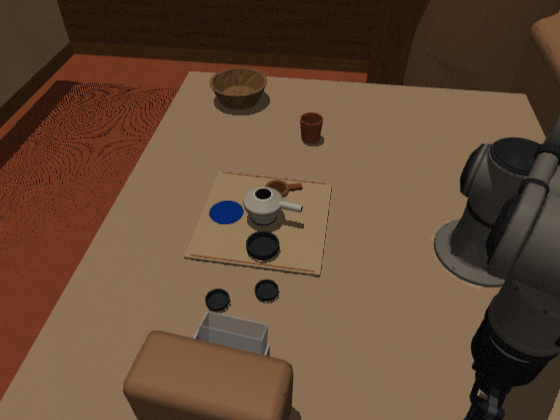

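Top view: the largest dark dish is on the tile at (260,207). Two smaller look-alikes lie off the tile at (201,180) and (217,218). The spout points towards the robot, with its mouth near (297,237). The mark is at (303,163), the spoon rest at (343,207) and the cup at (453,231). The side view agrees: dish at (263,245), small ones at (217,300) and (266,290).

```bash
python3 - <<'E'
from h import *
im=cv2.imread('pics/top0.png'); hsv=cv2.cvtColor(im,cv2.COLOR_BGR2HSV)
def blobs(m,mn=80):
    n,l,s,c=cv2.connectedComponentsWithStats(m.astype(np.uint8)); return [(s[i],c[i],l==i) for i in range(1,n) if s[i][4]>mn]
for s,c,_ in blobs((hsv[...,0]>105)&(hsv[...,0]<130)&(hsv[...,1]>150)&(hsv[...,2]>60)): print('mark',s,ray('top',*c,.01)[:2])
for s,c,m in blobs(hsv[...,2]<45):
    if s[4]<3000 and s[1]<260:
        (u,v),rad=cv2.minEnclosingCircle(np.argwhere(m)[:,::-1].astype(np.float32)); p=ray('top',u,v,.036); print('dark',s,p[:2],'diam',2*rad*(1.254-.036)/465)
# tile
m=((hsv[...,2]>125)&(hsv[...,1]<130)).astype(np.uint8); m[:130]=0;m[270:]=0;m[:,:230]=0;m[:,375:]=0
box=cv2.minAreaRect(cv2.findContours(m,cv2.RETR_EXTERNAL,cv2.CHAIN_APPROX_NONE)[0][0] if 0 else np.argwhere(m)[:,::-1].astype(np.float32)); print(box,ray('top',*box[0],.01))
print([ray('top',*q,.01)[:2].round(4) for q in cv2.boxPoints(box)])
print('spout',ray('top',297,238,.066),'jar hole',ray('top',303.5,199,.09),'rest',ray('top',343,207,.02),'handle',ray('top',350,228,.02))
print('S mark',ray('side',227,212,.01),'dish',ray('side',263,245,.036),'spout',ray('side',300,208,.066))
s=get_state(); print(r.tips_ahead, R.from_quat(s['ee_rot']).as_matrix().round(3))
x0,y0,w,h=225,125,150,150
cv2.imwrite('pics/c0.png',cv2.convertScaleAbs(cv2.resize(im[y0:y0+h,x0:x0+w],(600,600),interpolation=cv2.INTER_CUBIC),alpha=1.5))
E
```

```text
mark [287 148  31  31 772] [ 0.63975335 -0.03929499]
dark [118 154  19  28 256] [0.63318413 0.43687646] diam 0.07085423084382088
dark [192 171  19  19 205] [0.59513128 0.23067547] diam 0.05040941612489762
dark [296 191  15  14 157] [ 0.54397748 -0.03857035] diam 0.03682582946285125
dark [245 193  29  29 225] [0.52223082 0.07632744] diam 0.07573217271374118
dark [207 209  19  19 172] [0.49457577 0.19086521] diam 0.049699286430112774
dark [448 219  19  23 225] [ 0.45090921 -0.43046   ] diam 0.06125458273118542
dark [434 221  11  22  99] [ 0.44900393 -0.40011211] diam 0.05525587305868825
dark [105 224  24  29 264] [0.44434118 0.46086591] diam 0.08268006178332914
((301.4999694824219, 199.99996948242188), (121.99998474121094, 120.99998474121094), 90.0) [ 0.53980244 -0.0354749   0.01      ]
[array([0.7086, 0.1249]), array([ 0.7017, -0.2018]), array([ 0.3747, -0.1924]), array([0.3798, 0.1289])]
spout [ 0.43875641 -0.01995603  0.066     ] jar hole [ 0.53620502 -0.03756702  0.09      ] rest [ 0.51840749 -0.14466659  0.02      ] handle [ 0.46246971 -0.16166877  0.02      ]
S mark [ 0.63791632 -0.03859432  0.01      ] dish [0.52122094 0.08548802 0.036     ] spout [ 0.4450363  -0.02190281  0.066     ]
0.014 [[-0.001 -0.952  0.305]
 [-0.001  0.305  0.952]
 [-1.     0.    -0.001]]
```

View pics/c0.png

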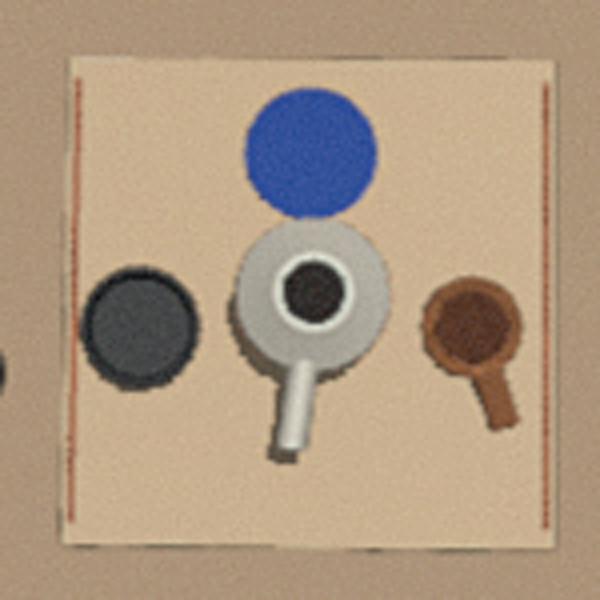

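The only full-size dish is the dark one on the tile: about 77 mm measured, against 50 mm for the two off it. Tile centre is about (0.540, -0.037), the mark (0.639, -0.039), so the tile is nearly aligned with the world. The dish is at (0.522, 0.08). Plan: slide the dish with the closed fingers inside it, first +x and then -y, then push the spout round.

Call:
{"method": "move_arm", "body": {
  "rows": [
    [0,0,0,-8.5],
    [0,0,0,-8.5],
    [0,0,0,-0.8],
    [0,-0.026,-0.03,0],
    [0,-0.026,-0.03,0],
    [0,-0.026,-0.03,0],
    [0,-0.026,-0.03,0],
    [0,-0.026,-0.03,0]
  ],
  "claw": 0
}}

```text
time_s: 0.9
tool_pos: [0.2909, 0.3488, 0.2452]
ee_rot: [-0.499, 0.501, 0.499, 0.501]
ft_force: [1.2, 0.5, -0.1]
gripper_width: -0.001
```

Call:
{"method": "move_arm", "body": {
  "rows": [
    [0,-0.026,-0.03,0],
    [0,-0.026,-0.03,0],
    [0,-0.026,-0.03,0],
    [0,-0.026,-0.03,0],
    [0,-0.026,-0.03,0],
    [0,-0.026,-0.03,0],
    [0,-0.026,-0.03,0],
    [0,-0.026,-0.03,0]
  ]
}}

```text
time_s: 1.7
tool_pos: [0.4992, 0.1089, 0.2452]
ee_rot: [-0.499, 0.501, 0.499, 0.501]
ft_force: [0.0, 0.4, -1.5]
gripper_width: -0.001
```

Call:
{"method": "move_arm", "body": {
  "rows": [
    [0,-0.026,-0.029,0],
    [0.03,0,0,0],
    [0.03,0,0,0],
    [0.03,0,0,0],
    [0.03,0,0,0],
    [0.025,0,0,0],
    [0,0,0,0],
    [0,0,0,0]
  ]
}}

```text
time_s: 2.5
tool_pos: [0.5245, 0.0814, 0.1006]
ee_rot: [-0.5, 0.5, 0.5, 0.5]
ft_force: [0.2, -0.4, 1.4]
gripper_width: -0.003
```

```bash
python3 - <<'E'
from h import *
a=snap('top','t1.png'); b=snap('side','s1.png')
p=get_state()['tool_pos']; t=p-np.array([0,0,.014]); print(p,proj('side',t),proj('side',[t[0],t[1],.036]))
def crop(im,x,y,w,h,W,H): return cv2.resize(im[y:y+h,x:x+w,::-1],(W,H),interpolation=cv2.INTER_CUBIC)
cv2.imwrite('pics/c1.png',cv2.convertScaleAbs(np.hstack([crop(a,225,125,150,150,400,400),crop(b,185,165,150,150,400,400)]),alpha=1.5))
E
```

```text
[0.52540235 0.08138437 0.10175154] (np.float64(261.008671275607), np.float64(228.5583917304046)) (np.float64(261.54473561089696), np.float64(243.54138910949263))
```

View pics/c1.png

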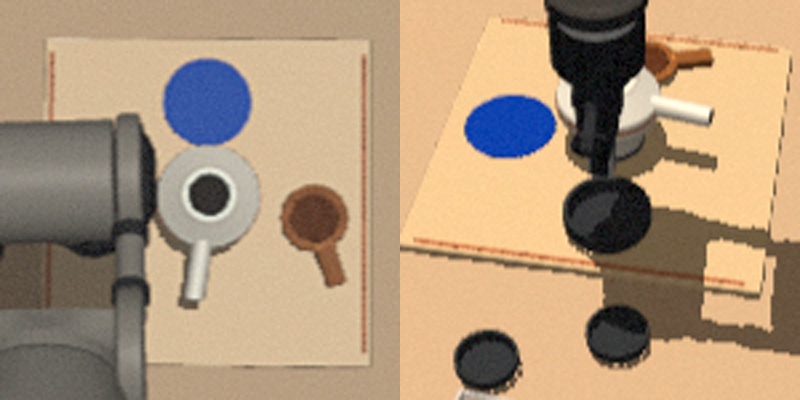

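The left crop has the arm over the dish. In the side crop the fingertips hang over the dish's middle: rim centre at about (262,245), predicted tip drop point (261.5,243.5). Lower into the dish.

Call:
{"method": "move_arm", "body": {
  "rows": [
    [0.015,0,0.002,0],
    [0.015,0,0,0],
    [0.015,0,0,0],
    [0.01,0,0,0],
    [0.007,0,0,0],
    [0,0,0,0],
    [0,0,0,0]
  ]
}}

```text
time_s: 3.3
tool_pos: [0.5248, 0.0834, 0.0389]
ee_rot: [0.5, -0.5, -0.5, -0.5]
ft_force: [0.8, -0.5, 0.4]
gripper_width: -0.0
```

Call:
{"method": "move_arm", "body": {
  "rows": [
    [0,-0.015,0,0],
    [0,-0.012,0,0],
    [0,-0.012,0,0],
    [0,-0.012,0,0],
    [0,-0.012,0,0],
    [0,-0.012,0,0],
    [0,-0.012,0,0],
    [0,-0.012,0,0]
  ]
}}

```text
time_s: 4.1
tool_pos: [0.6231, 0.0835, 0.039]
ee_rot: [-0.5, 0.5, 0.501, 0.499]
ft_force: [-3.4, 0.1, 1.3]
gripper_width: 0.002
```

Call:
{"method": "move_arm", "body": {
  "rows": [
    [0,-0.012,0,0],
    [0,-0.01,0,0],
    [0,-0.007,0,0],
    [0,-0.005,0,0],
    [0,0,0,0],
    [0,0,0,0]
  ]
}}

```text
time_s: 4.7
tool_pos: [0.6577, 0.0835, 0.0384]
ee_rot: [0.5, -0.499, -0.5, -0.5]
ft_force: [-0.2, -0.1, 0.6]
gripper_width: -0.004
```

```bash
python3 - <<'E'
from h import *
b=snap('side','s2.png'); p=get_state()['tool_pos']; print(p,proj('side',[p[0],p[1],.036]))
hs=cv2.cvtColor(b,cv2.COLOR_RGB2HSV)
cv2.imwrite('pics/c2.png',cv2.convertScaleAbs(cv2.resize(b[150:300,150:350,::-1],(800,600),interpolation=cv2.INTER_CUBIC),alpha=1.5))
E
```

```text
[0.65762474 0.08346848 0.03844232] (np.float64(207.2899345415941), np.float64(238.50549651735952))
```

View pics/c2.png

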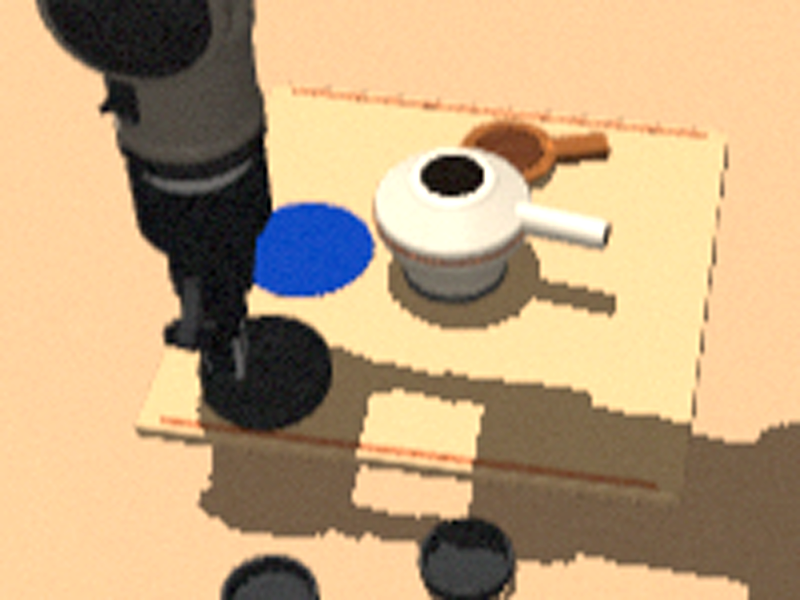

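The dish followed and stands at about pixel (216,242) at the rim, with the mark's row straight beyond it. Next I move to the dish's centre line in x and pull it in -y.

Call:
{"method": "move_arm", "body": {
  "rows": [
    [0,0.01,0,0],
    [0,0.009,0,0],
    [0,0,-0.012,0],
    [0,0,-0.012,0],
    [0,0,-0.012,0],
    [0,0,-0.012,0],
    [0,0,-0.012,0],
    [0,0,-0.012,0]
  ]
}}

```text
time_s: 5.55
tool_pos: [0.6387, 0.0104, 0.0384]
ee_rot: [0.5, -0.5, -0.5, -0.5]
ft_force: [0.6, 3.0, 1.2]
gripper_width: 0.003
```

Call:
{"method": "move_arm", "body": {
  "rows": [
    [0,0,-0.012,0],
    [0,0,-0.012,0],
    [0,0,-0.012,0],
    [0,0,-0.012,0],
    [0,0,-0.008,0],
    [0,0,-0.007,0],
    [0,0,-0.004,0],
    [0,0,0,0]
  ]
}}

```text
time_s: 6.35
tool_pos: [0.6385, -0.0564, 0.0382]
ee_rot: [0.5, -0.5, -0.5, -0.5]
ft_force: [0.2, -0.2, 0.0]
gripper_width: 0.001
```

```bash
python3 - <<'E'
from h import *
b=snap('side','s3.png'); p=get_state()['tool_pos']; print(p,proj('side',[.639,-.039,.036]))
cv2.imwrite('pics/c3.png',cv2.convertScaleAbs(cv2.resize(b[150:300,150:350,::-1],(800,600),interpolation=cv2.INTER_CUBIC),alpha=1.5))
E
```

```text
[ 0.63837953 -0.05612426  0.03805518] (np.float64(225.8594388032502), np.float64(204.67835003764566))
```

View pics/c3.png

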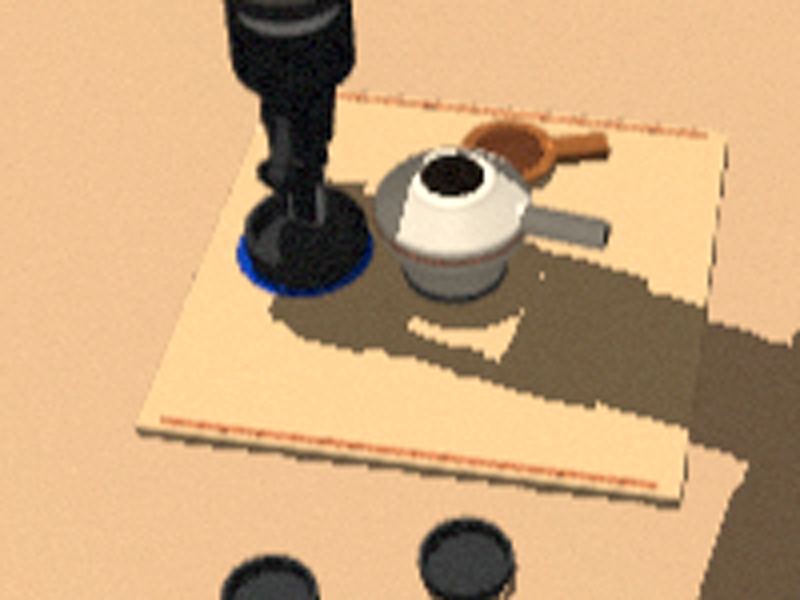

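The dish looks centred on the mark, with an even blue ring showing around it. I back off the wall, lift, and cross over the jar to the -y side of the spout. Fingertips will run at about z 0.048, between the dish rim and the spout's mid-height.

Call:
{"method": "move_arm", "body": {
  "rows": [
    [0,0,0.008,0],
    [0,0,0.008,0],
    [0,0,0,0],
    [-0.02,0,0,0],
    [-0.03,0,0,0],
    [-0.03,0,0,0],
    [-0.03,0,0,0],
    [-0.03,0,0,0]
  ]
}}

```text
time_s: 7.2
tool_pos: [0.6383, -0.0392, 0.1795]
ee_rot: [0.5, -0.5, -0.5, -0.5]
ft_force: [0.1, 0.5, 0.6]
gripper_width: 0.002
```

Call:
{"method": "move_arm", "body": {
  "rows": [
    [0,0.036,-0.005,0],
    [0,0.036,-0.005,0],
    [0,0.036,-0.005,0],
    [0,0.036,-0.005,0],
    [0,0.036,-0.005,0],
    [0,0,0,0],
    [0,0,0,0]
  ]
}}

```text
time_s: 7.9
tool_pos: [0.4588, -0.0648, 0.1789]
ee_rot: [0.501, -0.5, -0.5, -0.5]
ft_force: [0.2, 0.5, -0.3]
gripper_width: -0.002
```

```bash
python3 - <<'E'
from h import *
b=snap('side','s4.png'); p=get_state()['tool_pos']; print(p)
hs=cv2.cvtColor(b,cv2.COLOR_RGB2HSV)
m=(hs[...,2]<50); m[:175]=0; m[232:]=0; m[:,:195]=0; m[:,255:]=0
pts=np.argwhere(m)[:,::-1]; print(pts.min(0),pts.max(0))
c=((hs[...,0]>105)&(hs[...,0]<130)&(hs[...,1]>150)).sum(); print(c)
th=np.linspace(0,2*np.pi,120)
print('exp rim',np.ptp([proj('side',[.639+.04*np.cos(t),-.039+.04*np.sin(t),.036]) for t in th],axis=0))
q=np.array([proj('side',[.639+.04*np.cos(t),-.039+.04*np.sin(t),z]) for t in th for z in(.02,.036)]); print(q.min(0),q.max(0))
cv2.imwrite('pics/c4.png',cv2.convertScaleAbs(cv2.resize(b[150:300,150:350,::-1],(800,600),interpolation=cv2.INTER_CUBIC),alpha=1.5))
E
```

```text
[ 0.45957742 -0.0648091   0.17884931]
[211 197] [254 224]
168
exp rim [30.92541871 21.19705314]
[210.37115734 194.33097148] [241.63010023 219.97332743]
```

View pics/c4.png

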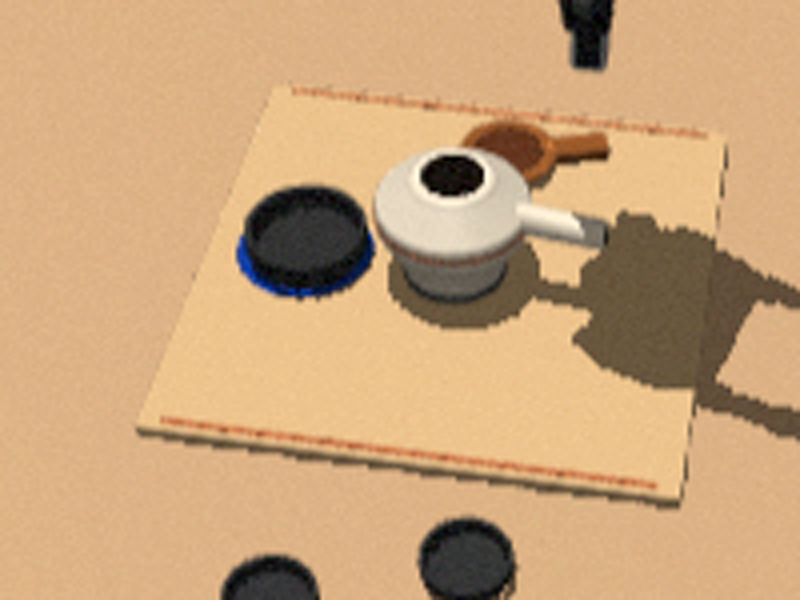

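Dish on the mark, about 5 mm high in y at most (rim rows about 196 to 222, expected 194 to 220). Now lower beside the spout, then go round the circle of radius 84 mm about (0.540, -0.037).

```bash
python3 - <<'E'
from h import *
c=np.array([.540,-.0375]); p=np.array([.459,-.065])
for a in range(195,14,-9):
    a=max(a,17); q=c+.084*np.array([np.cos(np.radians(a)),np.sin(np.radians(a))]); d=q-p; print(a,q.round(3),'y,z:',(-d[0]).round(3),d[1].round(3)); p=p+np.array([round(d[0],3),round(d[1],3)])
E
```

```text
195 [ 0.459 -0.059] y,z: 0.0 0.006
186 [ 0.456 -0.046] y,z: 0.003 0.013
177 [ 0.456 -0.033] y,z: -0.0 0.013
168 [ 0.458 -0.02 ] y,z: -0.002 0.013
159 [ 0.462 -0.007] y,z: -0.004 0.013
150 [0.467 0.004] y,z: -0.005 0.012
141 [0.475 0.015] y,z: -0.008 0.01
132 [0.484 0.025] y,z: -0.009 0.01
123 [0.494 0.033] y,z: -0.01 0.008
114 [0.506 0.039] y,z: -0.012 0.006
105 [0.518 0.044] y,z: -0.012 0.005
96 [0.531 0.046] y,z: -0.013 0.002
87 [0.544 0.046] y,z: -0.013 0.0
78 [0.557 0.045] y,z: -0.013 -0.001
69 [0.57  0.041] y,z: -0.013 -0.004
60 [0.582 0.035] y,z: -0.012 -0.006
51 [0.593 0.028] y,z: -0.011 -0.007
42 [0.602 0.019] y,z: -0.009 -0.009
33 [0.61  0.008] y,z: -0.008 -0.011
24 [ 0.617 -0.003] y,z: -0.007 -0.011
17 [ 0.62  -0.013] y,z: -0.003 -0.01
```

Call:
{"method": "move_arm", "body": {
  "rows": [
    [0.025,0,0,0],
    [0.03,0,0,0],
    [0.03,0,0,0],
    [0.02,0,0,0],
    [0.012,0,0,0],
    [0,0,0,0],
    [0,0,0,0]
  ]
}}

```text
time_s: 8.65
tool_pos: [0.4595, -0.0647, 0.0612]
ee_rot: [0.5, -0.5, -0.5, -0.5]
ft_force: [-0.4, -0.3, 0.9]
gripper_width: 0.002
```

Call:
{"method": "move_arm", "body": {
  "rows": [
    [0,0,0.006,0],
    [0,0.003,0.013,0],
    [0,0,0.013,0],
    [0,-0.002,0.013,0],
    [0,-0.004,0.013,0],
    [0,-0.005,0.012,0],
    [0,-0.008,0.01,0],
    [0,-0.009,0.01,0]
  ]
}}

```text
time_s: 9.45
tool_pos: [0.4839, 0.0264, 0.0612]
ee_rot: [-0.5, 0.5, 0.501, 0.5]
ft_force: [-0.5, -3.0, -0.7]
gripper_width: -0.002
```

Call:
{"method": "move_arm", "body": {
  "rows": [
    [0,-0.01,0.008,0],
    [0,-0.012,0.006,0],
    [0,-0.012,0.005,0],
    [0,-0.013,0.002,0],
    [0,-0.013,0,0],
    [0,-0.013,-0.001,0],
    [0,-0.013,-0.004,0],
    [0,-0.012,-0.006,0]
  ]
}}

```text
time_s: 10.25
tool_pos: [0.5818, 0.0362, 0.0608]
ee_rot: [-0.5, 0.5, 0.501, 0.499]
ft_force: [-3.1, 0.7, 1.0]
gripper_width: -0.002
```

Call:
{"method": "move_arm", "body": {
  "rows": [
    [0,-0.011,-0.007,0],
    [0,-0.009,-0.009,0],
    [0,-0.008,-0.011,0],
    [0,-0.007,-0.011,0],
    [0,-0.002,-0.006,0],
    [0,0,0,0],
    [0,0,0,0]
  ]
}}

```text
time_s: 10.95
tool_pos: [0.6186, -0.0089, 0.0614]
ee_rot: [0.5, -0.5, -0.5, -0.5]
ft_force: [-0.1, 0.9, -0.7]
gripper_width: 0.001
```

```bash
python3 - <<'E'
from h import *
a=snap('top','t5.png');b=snap('side','s5.png'); p=get_state()['tool_pos']; print(p)
f=lambda im,x,y,w,h:cv2.resize(im[y:y+h,x:x+w,::-1],(400,400),interpolation=cv2.INTER_CUBIC)
cv2.imwrite('pics/c5.png',cv2.convertScaleAbs(np.hstack([f(a,235,125,140,140),f(b,195,160,120,120)]),alpha=1.5))
E
```

```text
[ 0.61845918 -0.00841775  0.06149931]
```

View pics/c5.png

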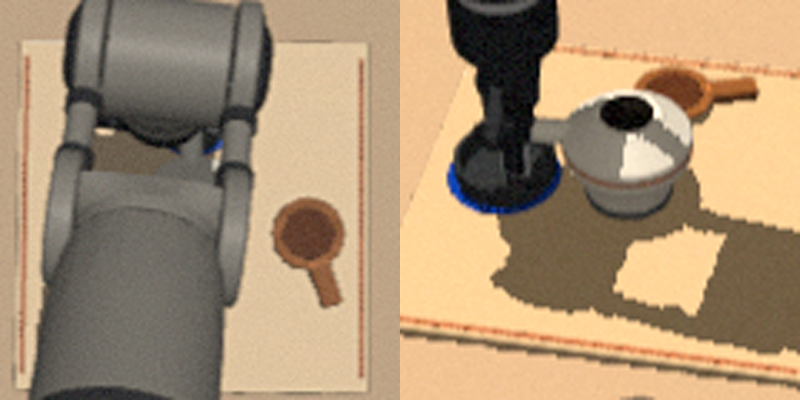

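The spout is now about over the dish, and the finger still touches it. I back off and clear the view to measure both.

Call:
{"method": "move_arm", "body": {
  "rows": [
    [0,0,0.015,0],
    [0,0,0.015,0],
    [-0.03,0,0,0],
    [-0.03,0,0,0],
    [-0.03,0,0,0],
    [-0.03,0,0,0],
    [0,0.03,0.03,0],
    [0,0.03,0.03,0]
  ]
}}

```text
time_s: 11.85
tool_pos: [0.5581, 0.0831, 0.1823]
ee_rot: [-0.501, 0.499, 0.5, 0.501]
ft_force: [0.1, 1.2, -0.6]
gripper_width: 0.001
```

Call:
{"method": "move_arm", "body": {
  "rows": [
    [0,0.03,0.03,0],
    [0,0.03,0.03,0],
    [0,0.03,0.03,0],
    [0,0.03,0.03,0],
    [0,0.03,0.03,0],
    [0,0,0.02,0],
    [0,0,0,0],
    [0,0,0,0]
  ]
}}

```text
time_s: 12.65
tool_pos: [0.4078, 0.252, 0.1814]
ee_rot: [0.501, -0.499, -0.501, -0.499]
ft_force: [-0.6, -0.2, -0.3]
gripper_width: 0.001
```

```bash
python3 - <<'E'
from h import *
a=snap('top','t6.png');b=snap('side','s6.png'); s=get_state(); print(s['tool_pos'],s['time_s'])
hs=cv2.cvtColor(a,cv2.COLOR_RGB2HSV)
f=lambda im,x,y,w,h:cv2.resize(im[y:y+h,x:x+w,::-1],(400,400),interpolation=cv2.INTER_CUBIC)
cv2.imwrite('pics/c6.png',cv2.convertScaleAbs(np.hstack([f(a,263,135,80,80),f(b,195,160,80,80)]),alpha=1.6))
for P in ([.639,-.0385,.066],[.639,-.0385,.036],[.639,-.0385,.01]): 
  t=np.array(proj('top',P)); u=np.array(proj('side',P)); print(P,'top crop',(t-[263,135])*5,'side crop',(u-[195,160])*5+[400,0])
E
```

```text
[0.40829527 0.25093382 0.18122098] 12.75
[0.639, -0.0385, 0.066] top crop [198.30331937 124.52884769] side crop [549.48817309 181.26912395]
[0.639, -0.0385, 0.036] top crop [196.13658762 133.72442012] side crop [554.0882616  224.04770569]
[0.639, -0.0385, 0.01] top crop [194.34250738 141.33846594] side crop [557.94626403 259.9252484 ]
```

View pics/c6.png

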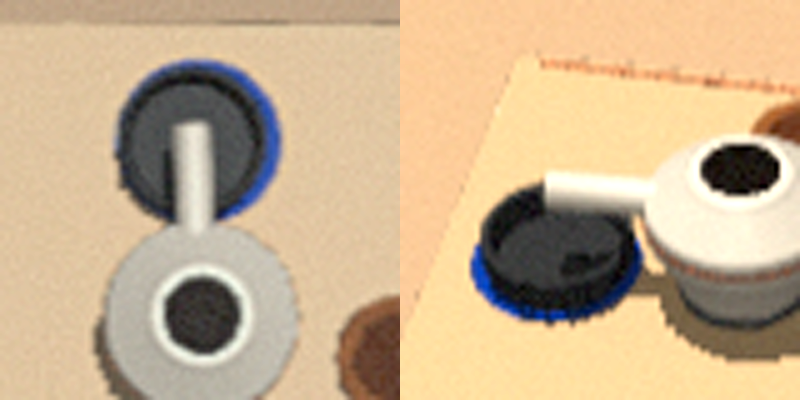

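Measured from the top crop, the dish rim centre is about (191.5,143), some 5 mm from the mark's centre, well inside 15 mm. The spout mouth at (192,123) is about 4.5 mm to the +y side. That is within tolerance, but I will nudge it 4 mm for margin.

Call:
{"method": "move_arm", "body": {
  "rows": [
    [0,-0.03,-0.033,0],
    [0,-0.03,-0.033,0],
    [0,-0.03,-0.033,0],
    [0,-0.03,-0.033,0],
    [0,-0.03,-0.033,0],
    [0,-0.03,-0.033,0],
    [0,-0.03,-0.032,0],
    [0,0,0,0]
  ]
}}

```text
time_s: 13.55
tool_pos: [0.6212, 0.0156, 0.1804]
ee_rot: [-0.499, 0.501, 0.498, 0.501]
ft_force: [-0.9, -0.6, 0.0]
gripper_width: 0.002
```

Call:
{"method": "move_arm", "body": {
  "rows": [
    [0.03,0,0,0],
    [0.03,0,0,0],
    [0.03,0,0,0],
    [0.02,0,0,0],
    [0.009,0,0,0],
    [0,0,0,0],
    [0,0,0,0]
  ]
}}

```text
time_s: 14.25
tool_pos: [0.619, 0.0213, 0.0633]
ee_rot: [0.501, -0.5, -0.5, -0.5]
ft_force: [0.5, -0.2, -0.0]
gripper_width: -0.0
```

Call:
{"method": "move_arm", "body": {
  "rows": [
    [0,0,-0.012,0],
    [0,0,-0.012,0],
    [0,0,-0.006,0],
    [0,0,-0.004,0],
    [0,0,0,0],
    [0,0,0,0]
  ]
}}

```text
time_s: 14.85
tool_pos: [0.6184, -0.0127, 0.0623]
ee_rot: [-0.5, 0.5, 0.5, 0.5]
ft_force: [-0.2, -0.7, 0.2]
gripper_width: 0.002
```

Call:
{"method": "move_arm", "body": {
  "rows": [
    [0,0,0.015,0],
    [0,0,0.015,0],
    [-0.03,0,0,0],
    [-0.03,0,0,0],
    [-0.03,0,0,0],
    [-0.03,0,0,0],
    [0,0.03,0.03,0],
    [0,0.03,0.03,0]
  ]
}}

```text
time_s: 15.65
tool_pos: [0.5581, 0.0791, 0.1831]
ee_rot: [0.501, -0.499, -0.5, -0.501]
ft_force: [-0.9, 0.6, -0.6]
gripper_width: 0.002
```

Call:
{"method": "move_arm", "body": {
  "rows": [
    [0,0.03,0.03,0],
    [0,0.03,0.03,0],
    [0,0.03,0.03,0],
    [0,0.03,0.03,0],
    [0,0.03,0.03,0],
    [0,0,0.02,0],
    [0,0,0,0],
    [0,0,0,0]
  ]
}}

```text
time_s: 16.45
tool_pos: [0.4078, 0.2481, 0.1823]
ee_rot: [0.501, -0.499, -0.501, -0.499]
ft_force: [0.4, 0.2, -0.3]
gripper_width: 0.003
```

```bash
python3 - <<'E'
from h import *
a=snap('top','t7.png'); s=get_state(); print(s['tool_pos'],s['time_s'])
f=lambda im,x,y,w,h:cv2.resize(im[y:y+h,x:x+w,::-1],(600,600),interpolation=cv2.INTER_CUBIC)
cv2.imwrite('pics/c7.png',cv2.convertScaleAbs(f(a,263,135,100,100),alpha=1.6))
for P in ([.639,-.0385,.066],[.639,-.0385,.036],[.54,-.0375,.09]): print(P,(np.array(proj('top',P))-[262.5,134.5])*6)
E
```

```text
[0.40806617 0.2473987  0.18223331] 16.5
[0.639, -0.0385, 0.066] [240.96398324 152.43461723]
[0.639, -0.0385, 0.036] [238.36390515 163.46930414]
[0.54, -0.0375, 0.09] [245.65099589 377.95537715]
```

View pics/c7.png

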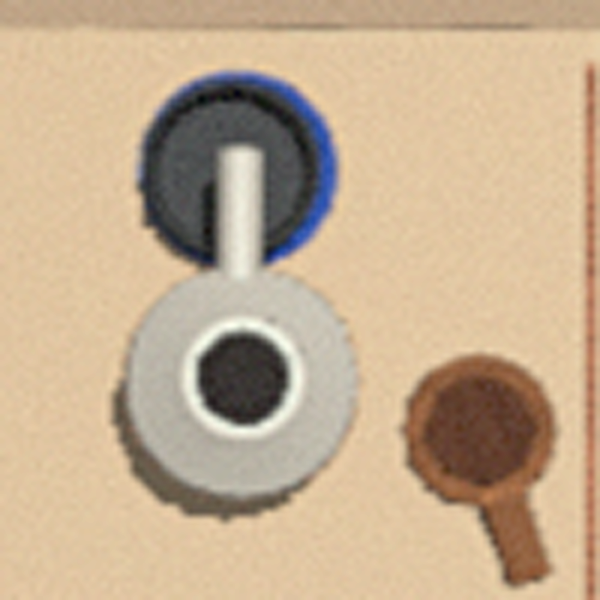

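The spout mouth at (240,148) is now on the line (expected 241,152), and the dish is about 5 mm from the mark's centre. The spoon rest has not moved. Handing in.

```bash
python3 -c "
from cell import r
print(r.sign_off())"
```

```text
the job is handed in; nothing more can be done
None
```

The jar's spout now points over the blue mark and the dark stone dish stands under it; I handed the job in after 16.5 s of the 72 s allowed. I slid the dish along +x and then -y with the closed fingers inside it, never lifting it. Then I pushed the spout about 170° round over the +y side and nudged it a last 4 mm.

Last checks, from the top camera with the arm clear:
- **Spout:** its mouth is within about 1 mm of the line through the mark; the limit is 10 mm.
- **Dish:** it stands about 5 mm from the mark's centre, towards +y and -x; the limit is 15 mm. I left that uncorrected. The side view agreed on its y offset.
- **Spoon rest:** it has not visibly moved.
- **Cup:** I did not measure it again, but the arm never went near it.
- **Contact:** the arm stands clear of everything, and the forces reported during the pushes were only about 3 N.

No check failed. The only disagreement was in the first measurement of the dish's y position, where the two cameras differed by about 9 mm; a closer look before lowering into the dish settled it.

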